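# Sort pulled guitar pickups into their job trays

## Task

Four pickups pulled from guitars lie in two crossed stacks on the repair bench: take the stacks apart and set each pickup, face up, in the job tray of its own colour, centred on the grey pad and lengthways along it. Set them down gently rather than dropping them, and leave the solder reel and the screwdriver where they are; the green dish of knobs is not part of the job.

Things in the scene. Friction and masses are not known exactly. Their poses are not given: they have to be found in the camera images.
- red_pickup: Guitar pickup, red cover 70 x 38 mm (x, y), 20 mm high overall, 120 g or so; at its foot a baseplate 2 mm thick, 20 mm wide sticks out 6 mm at each end. Face up: six steel poles in a row along x. Origin: centre of the underside; x along its length, z up. Starts in a crossed pair: lies on the bench under an upper one; only its ends show. Which lies on which varies. Grip across the 38 mm.
- white_pickup: Guitar pickup, white cover 70 x 38 mm (x, y), 20 mm high overall, 120 g or so; at its foot a baseplate 2 mm thick, 20 mm wide sticks out 6 mm at each end. Face up: six dark poles in a row along x. Origin: centre of the underside; x along its length, z up. Starts in a crossed pair: lies on the bench under an upper one; only its ends show. Which lies on which varies. Grip across the 38 mm.
- blue_pickup: Guitar pickup, blue cover 70 x 38 mm (x, y), 20 mm high overall, 120 g or so; at its foot a baseplate 2 mm thick, 20 mm wide sticks out 6 mm at each end. Face up: six steel poles in a row along x. Origin: centre of the underside; x along its length, z up. Starts in a crossed pair: lies crosswise on a lower one, origin 20 mm above the bench. Which lies on which varies. Grip across the 38 mm.
- black_pickup: Guitar pickup, black cover 70 x 38 mm (x, y), 20 mm high overall, 120 g or so; at its foot a baseplate 2 mm thick, 20 mm wide sticks out 6 mm at each end. Face up: six steel poles in a row along x. Origin: centre of the underside; x along its length, z up. Starts in a crossed pair: lies crosswise on a lower one, origin 20 mm above the bench. Which lies on which varies. Grip across the 38 mm.
- red_tray: Red job tray, fixed: 126 x 92 mm outside (x, y), rim 9 mm high and 3 mm thick. In its middle a flat grey rubber pad, 96 x 54 mm (x, y), top 6 mm above the bench. Origin: centre of the tray's underside, at bench height; x along its length, z up.
- white_tray: White job tray, fixed: 126 x 92 mm outside (x, y), rim 9 mm high and 3 mm thick. In its middle a flat grey rubber pad, 96 x 54 mm (x, y), top 6 mm above the bench. Origin: centre of the tray's underside, at bench height; x along its length, z up.
- blue_tray: Blue job tray, fixed: 126 x 92 mm outside (x, y), rim 9 mm high and 3 mm thick. In its middle a flat grey rubber pad, 96 x 54 mm (x, y), top 6 mm above the bench. Origin: centre of the tray's underside, at bench height; x along its length, z up.
- black_tray: Black job tray, fixed: 126 x 92 mm outside (x, y), rim 9 mm high and 3 mm thick. In its middle a flat grey rubber pad, 96 x 54 mm (x, y), top 6 mm above the bench. Origin: centre of the tray's underside, at bench height; x along its length, z up.
- solder_reel: Yellow-flanged solder reel, standing loose on the bench between the two stacks, 48 mm diameter, 32 mm high. Origin: centre of the underside. To be left alone.
- screwdriver: Stubby screwdriver lying loose on the robot's side of the stacks, blade away from the robot. Orange square handle, 62 mm long, 22 mm wide and high; steel blade to 57 mm ahead of the origin (+x). Origin: at bench height about where handle and blade meet. To be left alone.

How it is judged:
By the outcome, as a careful person would: the job done as asked, in the order asked, and still so for the second after the job is handed in, with the robot touching nothing.
It also fails if it takes over 112 s, if anything falls off the work surface, if the arm or the gripper's body presses on something with over 40 N, if the wrist force passes 120 N, or if a joint passes its speed limit or range.

## Robot

A 6-joint arm with a two-finger parallel gripper is mounted at the origin on the work surface. World frame = base frame: x ahead of the robot, y to its left, z up, the work surface at z = 0. Lengths are in mm, angles in rad, forces in N, time in s.
With the tool pointing down it reaches from about 200 to 875 mm from the base axis. Payload 3.4 kg.
Tool frame: the origin (TCP) lies on the centre line of the jaws, within the pads' length; the fingertips stand finger_overhang ahead of it and the grasp point (between the pads) lies 2 mm behind it (finger_overhang is the distance from the TCP to the fingertips, in mm); z points along the fingers, y is the line along which they close (so a half turn about z gives the same grasp; the last joint's range is limited). The gripper opens to 94 mm and grips with 3 to 60 N. Pads are 16 mm wide; open, the fingers measure 119 mm over their backs; the gripper's body (75 mm by 177 mm) begins 78 mm behind the grasp point.
Start: joints at [-1.458, 0.276, 1.505, -0, 1.361, -0.121], TCP at [133.21, -559.391, 222.493] pointing down, gripper open.
Joint ranges: [-2.89, 2.89], [-0.75, 2.08], [0.22, 2.7], [-1.18, 4.32], [0.11, 2.71], [-2.7, 2.7]. Speed limits (rad/s): [2.57, 2.57, 3.14, 3.14, 3.14, 3.14].

## Interface

Orientations are given as a unit quaternion [x, y, z, w].
In Python, from bench import * gives the robot as it stands. The module is installed in compiled form; this text tells all that it offers. Calls block until the motion is done:
- reach(position, orientation): joint-space move of the TCP to a pose.
- line_to(position, orientation=None, velocity=150): straight line of the TCP; orientation=None keeps the orientation; velocity is the mean speed in mm/s.
- move_j(angles): joint-space move.
- open_gripper() and gripper_close(strength=None): open the fingers fully, or close them until they stop; strength is the grip in N (None keeps the last).
- sleep(seconds).
- solve_ik(position, orientation): joint angles nearest the present ones, or None.
- capture(name): name is "scene" or "side" or "wrist"; returns the picture (420x560x3 uint8, red, green, blue); there is no depth.
- calibration(name): a dict with "fx", "fy", "cx", "cy" (pixels), "k1" (the pictures are not rectified: a ray, as slopes to the right and down, at radius r is drawn at 1 + k1 r^2 times it, then the intrinsics apply), "view" (4x4, takes a point from world to camera coordinates); the wrist camera has in their place "tool_from_camera" (4x4, takes a point from camera to tool coordinates, whose origin is the TCP and whose axes are the flange's). Camera axes: x right, y down, z forward; pixel columns grow to the right and rows downward; lengths in mm; the calibration is good to about 2 mm. A picture is of the moment at which its call begins: read the wrist's pose just before it. calibration takes no time and is no camera call.
A pose or a line that the arm cannot do raises MotionError and nothing moves.
- sign_off(): hands the job in; it is judged then, once.
Trained networks look in the newest picture that a camera, given by its name, has taken for a name from the list of things; names that differ only in an ending like _2 or _b are one class to them, and where a whole thing is asked for, a point or a joint stands for the part that bears it (a point fixed in the world has none). Each returns a list of dicts, best first, with "p" (0 to 1); they miss things now and then, are a little off and sometimes report something else, mostly with a low value. They report only what shows in the picture. A call takes as long as a camera call.
- recognise(camera, target): "pixel" ([column, row] in pixels, amid what is visible of it).
- spot_point(camera, target): "pixel" ([column, row] in pixels: a listed point, or the origin of a listed thing).
Readings, each from a call of its own:
- read_time_s(): time.
- read_joints(): joint angles.
- read_qd(): joint speeds.
- read_effort(): joint torques, N m.
- read_tool_pos(): TCP position.
- read_tool_rot(): TCP orientation.
- read_ft_force(): force on the tool from outside, world axes, zero at the start.
- read_moment(): the same for the moment, N m.
- read_width(): opening from 0.0 (shut) to 1.0 (fully open).
- read_grasp_force(): force on a finger pad.
Only numpy, scipy, OpenCV 4.12 (cv2) and the standard library are available. Lean on these libraries where they do the work, as an engineer would, in place of code of your own. Each camera call takes 0.05 s, during which the arm holds its last target. There are 200 camera calls.

## Working session

There is one attempt and no reset: what is moved stays moved. The work goes in short steps, each a Python script; the robot and the scene stay as the last script left them, time stands still between calls to the robot, and variables do not carry over. Pictures are saved under pics/ and viewed, at most 14 in all, crops included, and the job is handed in when it is done.

```bash
mkdir -p pics; ls; python3 - <<'E'
from bench import *
import cv2,numpy as np
print(read_time_s(), read_tool_pos(), read_tool_rot())
for n in("scene","side"):
    im=capture(n); cv2.imwrite(f"pics/{n}0.png",im[:,:,::-1])
    c=calibration(n); print(n,{k:(np.round(v,3).tolist()) for k,v in c.items()})
    for t in ["red_pickup","white_pickup","blue_pickup","black_pickup","red_tray","white_tray","blue_tray","black_tray","solder_reel","screwdriver"]:
        print(t,[(np.round(d["pixel"],1).tolist(),round(d["p"],2)) for d in spot_point(n,t)[:3]])
im=capture("wrist"); cv2.imwrite("pics/wrist0.png",im[:,:,::-1]); print(calibration("wrist"))
print(read_time_s())
E
```

```text
pics
0.0 [ 133.13120497 -558.80454129  221.63170304] [ 9.93175808e-01  1.16623286e-01 -7.18811458e-06 -9.07893636e-04]
scene {'fx': 490.232, 'fy': 490.232, 'cx': 283.975, 'cy': 210.523, 'k1': -0.174, 'view': [[-0.754, 0.657, -0.005, 393.11], [0.369, 0.417, -0.831, -146.992], [-0.544, -0.629, -0.556, 1370.614], [0.0, 0.0, 0.0, 1.0]]}
red_pickup [([353.4, 250.9], 0.52), ([231.4, 246.6], 0.24)]
white_pickup [([260.7, 205.6], 0.51)]
blue_pickup [([262.2, 198.9], 0.69)]
black_pickup [([357.2, 244.6], 0.57), ([263.0, 199.9], 0.43)]
red_tray [([178.6, 206.7], 0.78)]
white_tray [([323.3, 310.1], 0.96)]
blue_tray [([230.5, 168.1], 0.68), ([325.3, 310.2], 0.19)]
black_tray [([231.1, 246.8], 0.73)]
solder_reel [([280.7, 232.5], 0.77)]
screwdriver [([318.1, 215.4], 0.74)]
side {'fx': 490.897, 'fy': 490.897, 'cx': 284.396, 'cy': 219.696, 'k1': -0.02, 'view': [[0.979, -0.202, 0.012, -529.203], [-0.119, -0.626, -0.77, 110.235], [0.163, 0.753, -0.638, 918.658], [0.0, 0.0, 0.0, 1.0]]}
red_pickup [([230.5, 203.9], 0.62)]
white_pickup [([269.7, 279.2], 0.73)]
blue_pickup [([272.4, 276.8], 0.8)]
black_pickup [([232.8, 196.6], 0.62), ([270.7, 283.7], 0.4)]
red_tray [([378.6, 322.7], 0.77), ([281.7, 240.7], 0.41)]
white_tray [([301.5, 170.5], 0.95)]
blue_tray [([258.7, 388.8], 0.65)]
black_tray [([333.2, 237.7], 0.92)]
solder_reel [([227.3, 242.5], 0.59), ([279.2, 242.2], 0.56)]
screwdriver [([226.2, 243.1], 0.89)]
{'fx': 354.0783098892728, 'fy': 354.0783098892728, 'cx': 282.65814873955526, 'cy': 212.6406731426274, 'k1': -0.061391902512220084, 'tool_from_camera': array([[-2.12920317e-05, -9.59101129e-01, -2.83063639e-01,
         8.39246735e+01],
       [ 9.99999042e-01, -4.12228050e-04,  1.32152748e-03,
         4.89147969e-01],
       [-1.38416527e-03, -2.83063340e-01,  9.59100219e-01,
        -1.61810673e+02],
       [ 0.00000000e+00,  0.00000000e+00,  0.00000000e+00,
         1.00000000e+00]])}
1.15
```

```bash
cat > h.py <<'E'
from bench import *
import cv2,numpy as np
from scipy.spatial.transform import Rotation as R
def cam(n):
    c=calibration(n)
    if n=="wrist":
        T=np.eye(4);T[:3,:3]=R.from_quat(read_tool_rot()).as_matrix();T[:3,3]=read_tool_pos()
        M=T@np.array(c["tool_from_camera"])
    else: M=np.linalg.inv(c["view"])
    return dict(K=np.array([[c["fx"],0,c["cx"]],[0,c["fy"],c["cy"]],[0,0,1]]),d=np.array([c["k1"],0,0,0]),M=M)
def ray(c,px):
    u=cv2.undistortPoints(np.array(px,float).reshape(1,1,2),c["K"],c["d"]).ravel()
    d=c["M"][:3,:3]@np.array([u[0],u[1],1]);return c["M"][:3,3],d/np.linalg.norm(d)
def atz(c,px,z):
    o,d=ray(c,px);return o+d*(z-o[2])/d[2]
def tri(obs):
    A=np.zeros((3,3));b=np.zeros(3);rs=[ray(c,p) for c,p in obs]
    for o,d in rs:
        P=np.eye(3)-np.outer(d,d);A+=P;b+=P@o
    x=np.linalg.solve(A,b);return x,[round(float(np.linalg.norm((np.eye(3)-np.outer(d,d))@(x-o))),1) for o,d in rs]
def proj(c,X):
    V=np.linalg.inv(c["M"]);p,_=cv2.projectPoints(np.array(X,float).reshape(-1,1,3),cv2.Rodrigues(V[:3,:3])[0],V[:3,3],c["K"],c["d"]);return p.reshape(-1,2)
E
python3 - <<'E'
from h import *
s,d=cam("scene"),cam("side")
for n,a,b in [("redP",(353.4,250.9),(230.5,203.9)),("whiteP",(260.7,205.6),(269.7,279.2)),("blueP",(262.2,198.9),(272.4,276.8)),("blackP",(357.2,244.6),(232.8,196.6)),("redT",(178.6,206.7),(378.6,322.7)),("whiteT",(323.3,310.1),(301.5,170.5)),("blueT",(230.5,168.1),(258.7,388.8)),("blackT",(231.1,246.8),(333.2,237.7)),("reel",(280.7,232.5),(279.2,242.2)),("drv",(318.1,215.4),(226.2,243.1))]:
    x,e=tri([(s,a),(d,b)]);print(n,x.round(1),e)
a,b=cv2.imread("pics/scene0.png"),cv2.imread("pics/side0.png")
cv2.imwrite("pics/s2.png",cv2.resize(a[120:370,130:430],None,fx=2.4,fy=2.4)); cv2.imwrite("pics/d2.png",cv2.resize(b[130:430,180:440],None,fx=2,fy=2))
E
```

```text
redP [450.4 148.   -3.6] [4.0, 4.0]
whiteP [ 495.4 -106.3    5.9] [5.3, 5.3]
blueP [ 494.3 -110.2   19.9] [0.6, 0.6]
blackP [453.3 153.9  15.2] [0.7, 0.7]
redT [ 653.6 -236.6    4.9] [3.5, 3.5]
whiteT [632.4 236.8   7.4] [1.0, 1.0]
blueT [ 435.9 -318.5   -3.2] [1.5, 1.5]
blackT [644.  -19.4   9.1] [6.0, 6.0]
reel [5.302e+02 3.000e-01 4.000e-01] [0.7, 0.7]
drv [424.4  11.7   4.9] [2.2, 2.2]
```

View pics/s2.png

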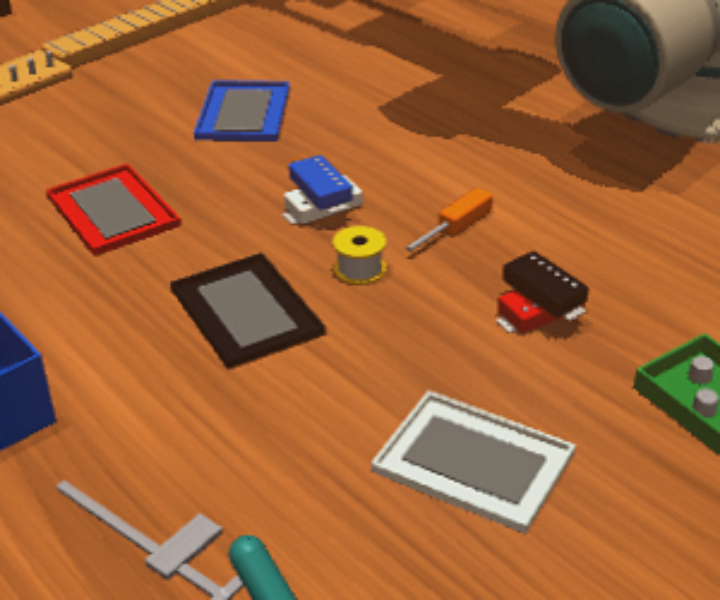

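View pics/d2.png

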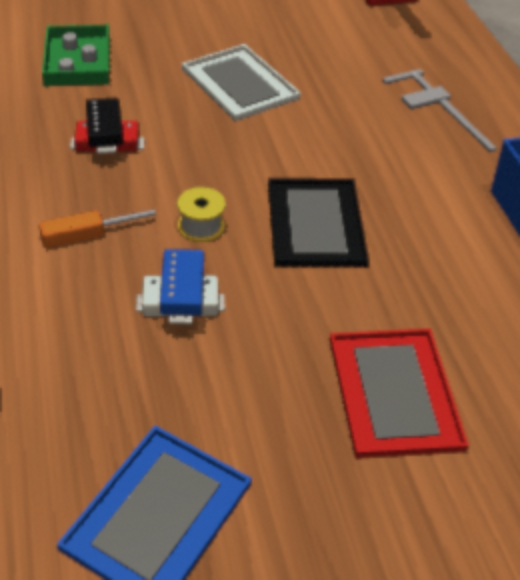

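The crops show blue lying on white at scene crop (320,185) and black on red at (540,285). The four trays and the reel match the triangulated positions. Next I'll take wrist views from above and fit the models.

```bash
cat >> h.py <<'E'
import pickle
def q(psi): return [np.cos(psi/2),np.sin(psi/2),0,0]
def snap(name):
    c=cam("wrist");im=capture("wrist");cv2.imwrite(f"pics/{name}.png",im[:,:,::-1])
    pickle.dump((c,im),open(f"{name}.pkl","wb"));return c,im
E
python3 - <<'E'
from h import *
reach([540,-150,330],q(0));sleep(.3);snap("wa")
reach([540,110,330],q(0));sleep(.3);snap("wb")
print(read_time_s(),read_tool_pos())
E
```

```text
4.975 [540.22149467 109.15637066 329.97459114]
```

View pics/wa.png

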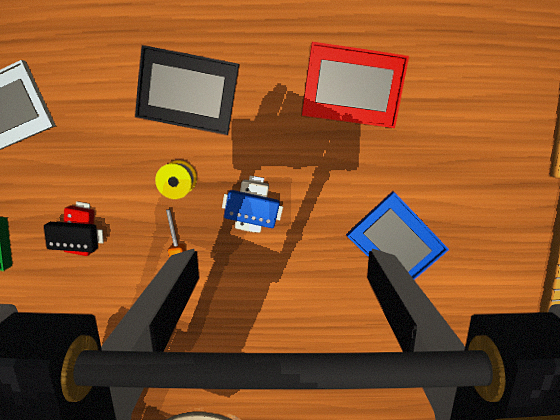

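View pics/wb.png

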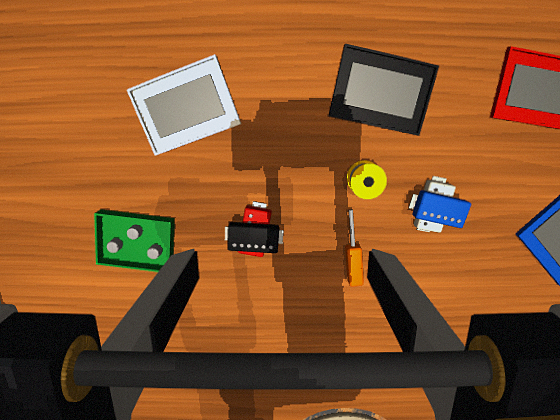

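Both views show all the parts clear of the fingers. In wa the pads are at (187,88), (355,85) and (397,235), with the blue stack at (252,209). In wb the white pad is at (184,105) and the black stack at (254,238). Now I'll fit silhouettes.

```bash
cat >> h.py <<'E'
from scipy.optimize import minimize
def hsvmask(im,kind):
    h=cv2.cvtColor(im,cv2.COLOR_RGB2HSV).astype(int);H,S,V=h[...,0],h[...,1],h[...,2]
    m={"pad":(S<75)&(V>70)&(V<205),"blue":(abs(H-110)<14)&(S>110),"black":(V<42)|((S<70)&(V<60)),
       "red":((H<5)|(H>172))&(S>150),"white":(S<75)&(V>120)}[kind]
    return m.astype(np.uint8)
def blob(im,kind,px):
    m=cv2.morphologyEx(hsvmask(im,kind),cv2.MORPH_CLOSE,np.ones((5,5)))
    n,l,st,ce=cv2.connectedComponentsWithStats(m)
    ok=[i for i in range(1,n) if 150<st[i,4]<9000]
    i=min(ok,key=lambda i:np.hypot(*(ce[i]-px)));return (l==i).astype(np.uint8)
def fit(views,size,z0,z1,x0,freez=False):
    """views: (cam,mask); box size; x0=(x,y,yaw)"""
    L,W=size
    def cost(p):
        x,y,a=p[:3];dz=p[3]*1. if freez else 0;e=0
        ca,sa=np.cos(a),np.sin(a)
        P=[[x+ca*u-sa*v,y+sa*u+ca*v,z+dz] for u in(-L/2,L/2) for v in(-W/2,W/2) for z in(z0,z1)]
        for c,m in views:
            h=cv2.convexHull((proj(c,P)*16).astype(np.float32)).round().astype(np.int32)
            r=np.zeros(m.shape,np.uint8);cv2.fillConvexPoly(r,h,255,cv2.LINE_AA,4);r=r/255.
            e+=1-np.minimum(r,m).sum()/np.maximum(r,m).sum()
        return e/len(views)
    best=None;x0=np.array(list(x0)+([0.] if freez else []))
    st=np.array([8,8,.15]+([6] if freez else []))
    for k in range(3):
        s=np.vstack([x0]+[x0+d for d in np.diag(st)])
        r=minimize(cost,x0,method="Nelder-Mead",options=dict(initial_simplex=s,xatol=.02,fatol=1e-5,maxiter=400));x0=r.x;st=-st*.5
    return r.x,r.fun
E
python3 - <<'E'
from h import *
A=pickle.load(open("wa.pkl","rb"));B=pickle.load(open("wb.pkl","rb"))
def go(n,kind,size,z0,z1,obs,yaw):
    v=[(c,blob(im,kind,p)) for (c,im),p in obs]
    g=np.mean([atz(c,p,(z0+z1)/2) for (c,im),p in obs],axis=0)
    out=[]
    for f in ((0,1) if len(v)>1 else (0,)):
        best=min((fit(v,size,z0,z1,(g[0],g[1],y),f) for y in yaw),key=lambda t:t[1]);out.append((best[0].round(3).tolist(),round(best[1],3)))
    if len(v)>1: out+=[fit(v[i:i+1],size,z0,z1,best[0][:3])[0].round(2).tolist() for i in(0,1)]
    print(n,[int(m.sum()) for _,m in v],*out,sep="\n   ")
ys=(-2.4,-1.6,-.8,0.)
P=(96,54)
go("blackT","pad",P,6,6,[(A,(187,88)),(B,(385,90))],(-1.6,))
go("redT","pad",P,6,6,[(A,(355,85))],(-1.6,))
go("blueT","pad",P,6,6,[(A,(397,235))],(-2.4,-.8))
go("whiteT","pad",P,6,6,[(B,(184,105))],(-1.2,))
C=(70,38)
go("blueP","blue",C,22,40,[(A,(252,209)),(B,(441,211))],(-1.8,))
go("blackP","black",C,22,40,[(A,(70,239)),(B,(254,238))],(-1.6,))
E
```

```text
blackT
   [3095, 3078]
   ([647.806, -23.553, -1.761], np.float64(0.053))
   ([647.992, -23.638, -1.761, -2.856], np.float64(0.046))
   [647.75, -23.69, -1.76]
   [648.02, -23.51, -1.78]
redT
   [3076]
   ([653.17, -244.624, -1.7], np.float64(0.07))
blueT
   [3672]
   ([433.511, -320.857, 0.79], np.float64(0.415))
whiteT
   [3073]
   ([628.345, 238.49, -1.24], np.float64(0.033))
blueP
   [1491, 1472]
   ([493.199, -108.727, -1.837], np.float64(0.139))
   ([491.623, -109.588, -1.808, -6.143], np.float64(0.123))
   [493.28, -109.33, -1.78]
   [492.87, -109.61, -1.85]
blackP
   [1432, 1438]
   ([453.165, 148.491, -1.61], np.float64(0.15))
   ([450.501, 150.757, -1.614, -7.32], np.float64(0.13))
   [453.03, 148.63, -1.56]
   [452.9, 148.87, -1.63]
```

```bash
python3 - <<'E'
from h import *
A=pickle.load(open("wa.pkl","rb"));B=pickle.load(open("wb.pkl","rb"))
def draw(V,kind,px,x,y,a,z0,z1,L=70,W=38,k=5):
    c,im=V;m=blob(im,kind,px);o=cv2.resize(im[:,:,::-1],None,fx=k,fy=k,interpolation=cv2.INTER_NEAREST).copy()
    cn,_=cv2.findContours(cv2.resize(m,None,fx=k,fy=k,interpolation=cv2.INTER_NEAREST),0,1);cv2.drawContours(o,cn,-1,(0,255,0),1)
    for z in(z0,z1):
        P=[[x+np.cos(a)*u-np.sin(a)*v,y+np.sin(a)*u+np.cos(a)*v,z] for u,v in((-L/2,-W/2),(L/2,-W/2),(L/2,W/2),(-L/2,W/2))]
        cv2.polylines(o,[((proj(c,P)+.5)*k).round().astype(np.int32)],True,(255,0,255),1)
    u,w=int(px[0]*k),int(px[1]*k);o=o[w-200:w+200,max(u-200,0):u+200][:300];return cv2.resize(o,(400,300))
r1=np.hstack([draw(A,"blue",(252,209),493.2,-108.7,-1.837,22,40),draw(B,"black",(254,230),453,148.6,-1.61,22,40)])
r2=np.hstack([draw(A,"pad",(397,235),433.5,-320.8,-.78,6,6,96,54,4),draw(A,"pad",(355,85),653.2,-244.6,-1.7,6,6,96,54,4)])
cv2.imwrite("pics/ov.png",np.vstack([r1,r2]))
E
```

```text
(no output)
```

View pics/ov.png

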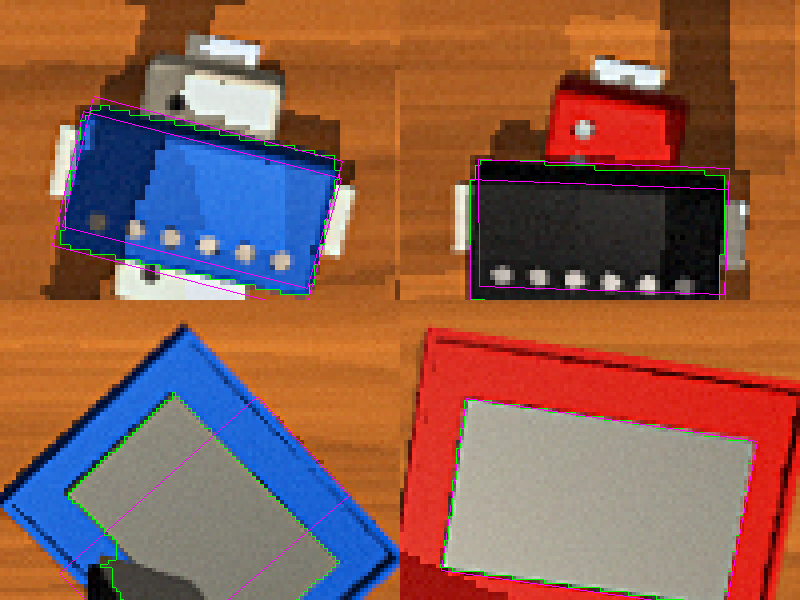

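```bash
python3 - <<'E'
from h import *
reach([560,200,330],q(0));sleep(.2);snap("wc")
reach([560,-300,330],q(0));sleep(.2);D=snap("wd")
C=pickle.load(open("wc.pkl","rb"));A=pickle.load(open("wa.pkl","rb"));B=pickle.load(open("wb.pkl","rb"))
# fingertip estimate
c=calibration("wrist");u=cv2.undistortPoints(np.array([[[197.,252.]]]),np.array([[c["fx"],0,c["cx"]],[0,c["fy"],c["cy"]],[0,0,1]]),np.array([c["k1"],0,0,0])).ravel()
T=np.array(c["tool_from_camera"]);d=T[:3,:3]@[u[0],u[1],1];o=T[:3,3];print("tip",o+d*(-47-o[1])/d[1])
for n,obs,y in [("redT",[(A,(355,85)),(D,None)],-1.7),("blueT",[(D,None)],.79),("whiteT",[(B,(184,105)),(C,None)],-1.24)]:
    g={"redT":(653.2,-244.6),"blueT":(433,-320),"whiteT":(628.3,238.5)}[n]
    v=[(V[0],blob(V[1],"pad",p or proj(V[0],[*g,6])[0])) for V,p in obs]
    print(n,[int(m.sum()) for _,m in v],[fit(v,(96,54),6,6,(*g,y),f) for f in (0,1)][:len(v)],[fit([w],(96,54),6,6,(*g,y)) for w in v])
# pole heights
def poles(V,kind,px):
    c,im=V;m=cv2.morphologyEx(blob(im,kind,px),cv2.MORPH_CLOSE,np.ones((15,15)));h=cv2.cvtColor(im,cv2.COLOR_RGB2HSV).astype(int)
    b=((m>0)&(h[...,2]>110)&(h[...,1]<95)).astype(np.uint8)
    n,l,s,ce=cv2.connectedComponentsWithStats(b);return sorted([tuple(ce[i]) for i in range(1,n) if 5<s[i,4]<60])
for k,pa,pb in [("blue",(252,209),(441,211)),("black",(70,239),(254,238))]:
    a,b=poles(A,k,pa),poles(B,k,pb);print(k,len(a),len(b))
    for t in ((a[-1],b[-1]),(a[-3],b[-3])):print(tri([(A[0],t[0]),(B[0],t[1])]))
reach([380,-130,60],q(0));f0=read_ft_force();z=34
while z>2:
    line_to([380,-130,z],velocity=60);f=read_ft_force()-f0
    if abs(f[2])>3: break
    z-=1
print("touch",z,f,read_tool_pos());line_to([380,-130,80]);print(read_time_s())
E
```

```text
tip [  7.85396921 -47.          19.45133267]
redT [3076, 2985] [(array([ 653.13925475, -244.10685682,   -1.69518418]), np.float64(0.07360928286368235)), (array([ 653.90883474, -245.08896791,   -1.69582532,   -8.65561315]), np.float64(0.05523452997633793))] [(array([ 652.97671403, -244.69476423,   -1.70245986]), np.float64(0.06939135408792108)), (array([ 653.17356922, -245.08105856,   -1.69770697]), np.float64(0.07620629410957691))]
blueT [2080] [(array([ 434.36501507, -322.01908804,    0.79614415]), np.float64(0.08964499072993193))] [(array([ 434.36501507, -322.01908804,    0.79614415]), np.float64(0.08964499072993193))]
whiteT [3073, 4937] [(array([628.21265975, 238.04289298,  -1.23899526]), np.float64(0.20742822022677332)), (array([ 6.28218531e+02,  2.38074484e+02, -1.23731901e+00,  2.31140744e-01]), np.float64(0.2072441691844309))] [(array([628.34979023, 238.27783136,  -1.23986239]), np.float64(0.03310582862850653)), (array([622.87179833, 233.43249746,  -1.08463362]), np.float64(0.37725749649130735))]
blue 5 6
(array([ 479.1883698 , -131.142017  ,   39.90560129]), [0.2, 0.2])
(array([ 483.6290305 , -112.04854991,   40.03206432]), [0.0, 0.0])
black 6 6
(array([441.87188297, 125.23825516,  39.45099368]), [0.1, 0.1])
(array([443.48046997, 145.05024118,  39.87141009]), [0.0, 0.0])
touch 17 [-2.45890307 -0.55533343  3.25858181] [ 380.17540373 -130.07843954   17.24911549]
14.525
```

Heights check out: the pole tops come out at 40 mm and the two pad views agree. The fingertip overhang is about 17 mm. I'll pick blue, then check the blue tray fit before placing it.

```bash
cat >> h.py <<'E'
def pick(x,y,psi,base,F=25):
    psi%=np.pi
    open_gripper();reach([x,y,base+100],q(psi));line_to([x,y,base+23.3],velocity=150);sleep(.15)
    gripper_close(F);sleep(.2);print("width",read_width()*94,"F",read_grasp_force())
    line_to([x,y,base+110],velocity=150);print("width",read_width()*94,"F",read_grasp_force(),read_ft_force().round(1),"t",read_time_s())
def place(x,y,psi,hold=23.3):
    psi%=np.pi
    reach([x,y,120],q(psi));line_to([x,y,6+hold+8],velocity=150);f0=read_ft_force()
    z=6+hold+3
    line_to([x,y,z],velocity=40)
    while z>6+hold-2.5:
        if read_ft_force()[2]-f0[2]>2: break
        z-=.5;line_to([x,y,z],velocity=20)
    print("down",z,read_ft_force().round(1),read_tool_pos());sleep(.1);open_gripper();sleep(.1);line_to([x,y,130],velocity=180);print("t",read_time_s())
E
python3 - <<'E'
from h import *
pick(493.1,-109.2,-1.815,20)
D=pickle.load(open("wd.pkl","rb"));c,im=D
x,y,a=434.4,-322,.796
P=[[x+np.cos(a)*u-np.sin(a)*v,y+np.sin(a)*u+np.cos(a)*v,6] for u,v in((-48,-27),(48,-27),(48,27),(-48,27))]
p=proj(c,P);o=cv2.resize(im[:,:,::-1],None,fx=4,fy=4,interpolation=cv2.INTER_NEAREST).copy();cv2.polylines(o,[((p+.5)*4).round().astype(int)],True,(255,0,255),1)
m=(p.mean(0)*4).astype(int);cv2.imwrite("pics/ov2.png",o[max(m[1]-250,0):m[1]+250,max(m[0]-300,0):m[0]+300])
E
```

```text
width 37.638173668039634 F 24.96540516614914
width 37.77834256165181 F 24.96537834405899 [-0.2 -0.6 -2. ] t 18.4667
```

View pics/ov2.png

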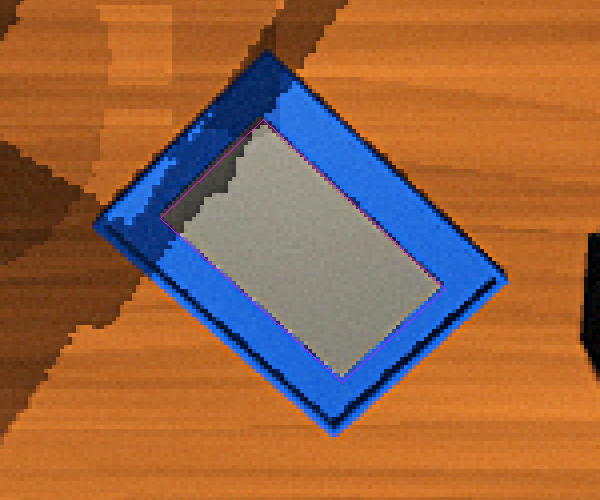

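The overlay outlines the blue pad exactly, including its shadowed corner, and blue is held at 38 mm. Placing it.

```bash
python3 - <<'E'
from h import *
place(434.4,-322,.796)
reach([560,-270,330],q(0));sleep(.2);V=snap("we");c,im=V
print("blueP",fit([(c,blob(im,"blue",proj(c,[434,-322,20])[0]))],(70,38),8,26,(434.4,-322,.796)))
g=(493,-109);print("whiteP",[fit([(c,blob(im,"white",proj(c,[*g,12])[0]))],(70,38),2,20,(*g,y)) for y in(-.3,)],read_time_s())
cv2.imwrite("pics/we2.png",cv2.resize(im[130:330,130:430,::-1],None,fx=2.6,fy=2.6))
E
```

```text
down 28.799999999999997 [-1.6  0.8  3.4] [ 434.41533571 -322.01215525   29.22700455]
t 23.9667
blueP (array([ 423.58083996, -318.39567706,    1.1006692 ]), np.float64(0.7239414353799305))
whiteP [(array([ 4.94524511e+02, -1.07981403e+02, -2.40583662e-01]), np.float64(0.20738039652366724))] 25.175
```

View pics/we2.png

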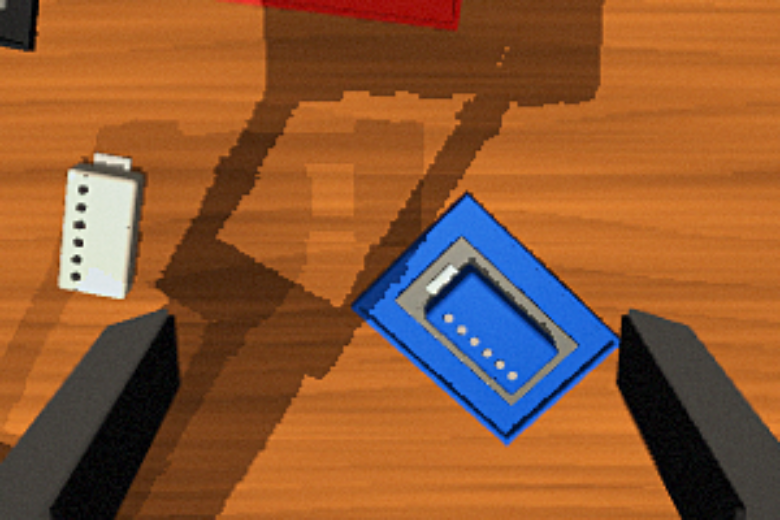

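The view shows white alone at (100,232) in the crop, and blue face up on its pad at about (490,320). I'll overlay both to refine.

```bash
cat >> h.py <<'E'
def box(x,y,a,L,W,zs): 
    return [[x+np.cos(a)*u-np.sin(a)*v,y+np.sin(a)*u+np.cos(a)*v,z] for z in zs for u,v in((-L/2,-W/2),(L/2,-W/2),(L/2,W/2),(-L/2,W/2))]
def overlay(V,x,y,a,b,k=5,h=60):
    c,im=V;o=cv2.resize(im[:,:,::-1],None,fx=k,fy=k,interpolation=cv2.INTER_NEAREST).copy()
    for L,W,z in((70,38,b+2),(70,38,b+20),(82,20,b+2)):
        cv2.polylines(o,[((proj(c,box(x,y,a,L,W,[z]))+.5)*k).round().astype(np.int32)],True,(255,0,255) if L==70 else (0,255,0),1)
    m=(proj(c,[x,y,b+10])[0]).astype(int);m=np.clip(m,h,[559-h,419-h]);return o[(m[1]-h)*k:(m[1]+h)*k,(m[0]-h)*k:(m[0]+h)*k]
E
python3 - <<'E'
from h import *
V=pickle.load(open("we.pkl","rb"));c,im=V
hs=cv2.cvtColor(im,cv2.COLOR_RGB2HSV).astype(int)
m=((hs[...,1]<95)&(hs[...,2]>60)).astype(np.uint8);m=cv2.morphologyEx(m,cv2.MORPH_CLOSE,np.ones((7,7)));m=cv2.morphologyEx(m,cv2.MORPH_OPEN,np.ones((13,13)))
n,l,s,ce=cv2.connectedComponentsWithStats(m);i=min(range(1,n),key=lambda i:np.hypot(*(ce[i]-proj(c,[493,-109,12])[0])))
r=fit([(c,(l==i).astype(np.uint8))],(70,38),2,20,(494,-108,-.24));print(r,s[i])
cv2.imwrite("pics/ov3.png",np.hstack([cv2.resize(overlay(V,434.4,-322,.796,6,8,40),(400,400)),cv2.resize(overlay(V,*r[0],0,8,40),(400,400))]))
E
```

```text
(array([ 4.94948806e+02, -1.08634550e+02, -1.90726899e-01]), np.float64(0.13893418313069006)) [ 153  191   31   52 1421]
```

View pics/ov3.png

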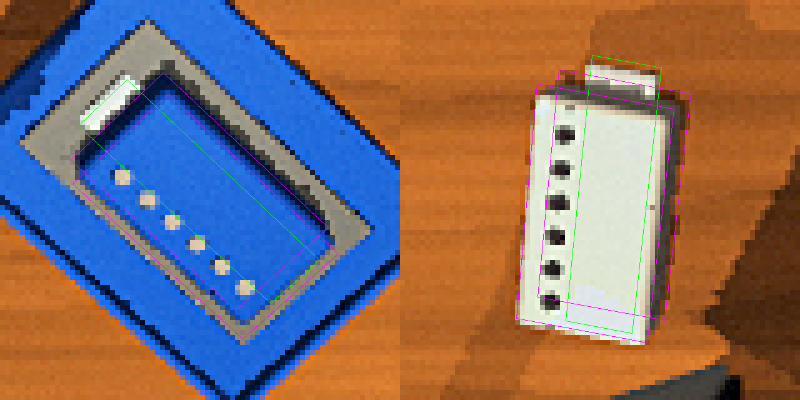

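Blue sits within about 1 mm. For white, the pole row gives a cleaner pose, since the row is offset from the axis by an amount I can measure on the upper pickups.

```bash
cat >> h.py <<'E'
def rowpose(c,e0,e1,z):
    "pole row from its end pixels: midpoint, yaw(0..pi), length"
    a,b=atz(c,e0,z)[:2],atz(c,e1,z)[:2];d=b-a;return (a+b)/2,np.arctan2(d[1],d[0])%np.pi,np.hypot(*d)
E
python3 - <<'E'
from h import *
def local(p,x,y,a): d=np.array(p)-[x,y];return np.array([np.cos(a)*d[0]+np.sin(a)*d[1],-np.sin(a)*d[0]+np.cos(a)*d[1]]).round(2)
V=pickle.load(open("we.pkl","rb"));c,im=V
def org(x,y,b): return proj(c,[x,y,b+10])[0].astype(int)-40
o=org(494.9488,-108.6346,0)
m,a,l=rowpose(c,o+np.array([549,301])/5-.5-1+1,o+np.array([165,135])/5-.5,20);print("white row",m,a,a-np.pi,l,local(m,494.95,-108.63,a))
o=org(434.4,-322,6)
m,a,l=rowpose(c,o+np.array([122,177])/5-.5,o+np.array([245,288])/5-.5,26);print("blue now",m,a,l,local(m,434.4,-322,.796))
A=pickle.load(open("wa.pkl","rb"));B=pickle.load(open("wb.pkl","rb"))
# from ov.png: k=5, scale 1 ; origin px*5-200
m,a,l=rowpose(A[0],np.array([97+1260-200,221+1045-200])/5-.5,np.array([281+1060,260+845])/5-.5,40);print("blue old",m,a,l,local(m,493.1,-109.2,a))
m,a,l=rowpose(B[0],np.array([102+1070,275+950])/5-.5,np.array([285+1070,286+950])/5-.5,40);print("black",m,a,l,local(m,453,148.65,a))
E
```

```text
white row [ 494.01749688 -155.41393576] 1.1357485178369564 -2.0058441357528367 115.61381885670038 [-42.82 -18.87]
blue now [ 430.04829478 -315.84456728] 0.8046110064560184 50.147797742002616 [1.35 7.42]
blue old [ 485.21596118 -106.75518632] 1.3504605361684208 50.096542769901745 [0.66 8.23]
black [444.11910027 149.95176518] 1.5050765187088144 50.17169173460931 [0.72 8.95]
```

```bash
python3 - <<'E'
from h import *
V=pickle.load(open("we.pkl","rb"));c,im=V
o=proj(c,[494.9488,-108.6346,10])[0].astype(int)-40
m,a,l=rowpose(c,o+np.array([149,301])/5-.5,o+np.array([165,135])/5-.5,20)
# poles lie on the left (+y) side
n=np.array([-np.sin(a),np.cos(a)]);n*=np.sign(n[1]);ctr=m-8.2*n;print(m,a,l,ctr)
psi=a if a<1.6 else a
x,y=ctr
for s in(a,a-np.pi): print(s,solve_ik([x,y,100],q(s)))
cv2.imwrite("pics/ov4.png",overlay(V,x,y,a,0,8,35))
E
```

```text
[493.93587685 -98.23754496] 2.9495015770388266 49.80517656316603 [ 492.37039906 -106.28672375]
2.9495015770388266 [-3.50821984e-01  2.73341667e-01  1.84194175e+00 -4.44089210e-16
  1.02630923e+00 -1.72952723e+00]
-0.19209107655096647 [-3.50821984e-01  2.73341667e-01  1.84194175e+00 -4.44089210e-16
  1.02630923e+00  1.41206542e+00]
```

View pics/ov4.png

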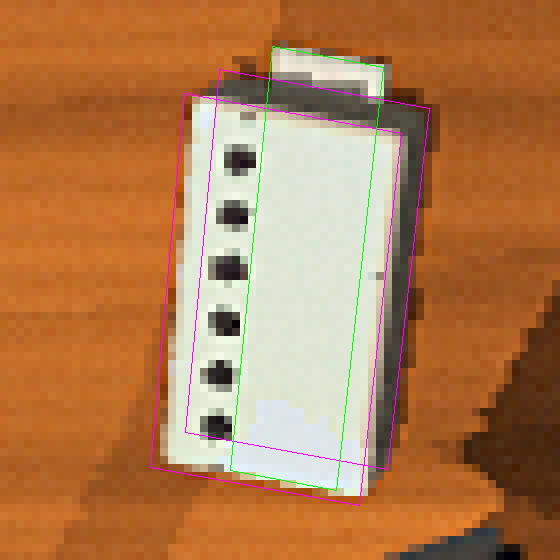

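The overlay agrees to about 1 mm. Now white to its tray, then black.

```bash
python3 - <<'E'
from h import *
pick(492.7,-107.2,-.192,0)
assert read_width()*94>30
place(628.3,238.3,-1.239)
pick(452.7,149.1,1.515,20)
assert read_width()*94>30
place(647.9,-23.6,-1.765)
reach([540,110,330],q(0));sleep(.2);snap("wf");V=pickle.load(open("wf.pkl","rb"))
c,im=V;print(read_time_s())
cv2.imwrite("pics/ov5.png",np.hstack([cv2.resize(t,(400,400)) for t in(overlay(V,628.3,238.3,-1.239,6,8,40),overlay(V,647.9,-23.6,-1.765,6,8,40))]))
g=(453,149);m=blob(im,"red",proj(c,[*g,12])[0]);r=fit([(c,m)],(70,38),2,20,(*g,-.05));print(r,m.sum())
cv2.imwrite("pics/ov6.png",overlay(V,*r[0],0,10,30))
print((proj(c,[*r[0][:2],10])[0]).astype(int)-30)
E
```

```text
width 37.86901540416422 F 24.99881476163864
width 37.62967089311533 F 24.9988254904747 [-0.7  0.3 -1.5] t 30.3583
down 28.799999999999997 [-0.3 -0.1  2.6] [628.32233995 238.29011063  29.27981995]
t 36.4417
width 37.872346902930246 F 24.999369084835052
width 38.01258093316592 F 24.999036490917206 [-0.5 -0.4 -1.2] t 40.1
down 28.799999999999997 [-0.9  0.3  2.2] [647.90300273 -23.58992068  29.25798643]
t 45.7333
47.4
(array([ 4.55203978e+02,  1.49080266e+02, -1.72693243e-01]), np.float64(0.12718821032673666)) 1271
[224 200]
```

View pics/ov5.png

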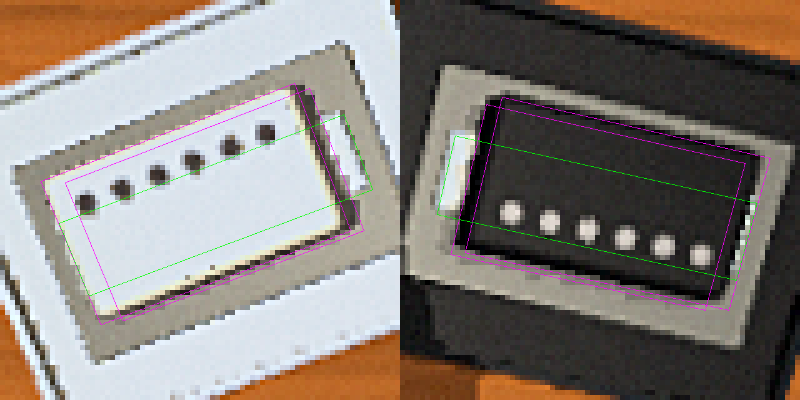

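View pics/ov6.png

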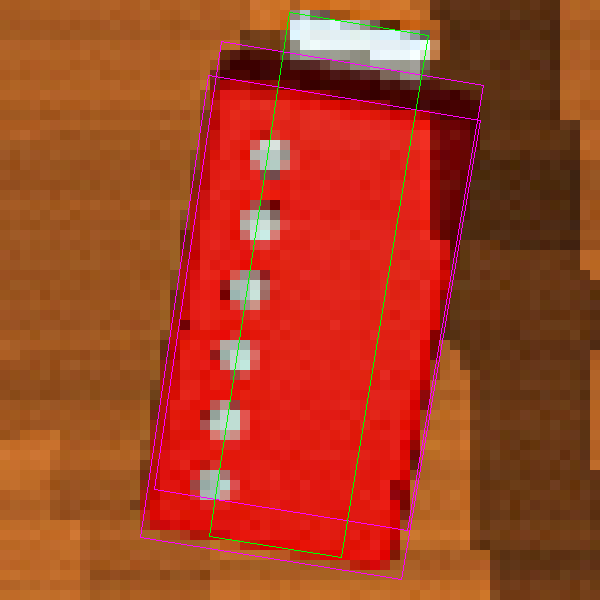

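White and black sit centred on their pads, within about 1 mm. Red is clear and face up, with poles running from crop (270,157) to (214,486). Moving red now.

```bash
python3 - <<'E'
from h import *
c,_=pickle.load(open("wf.pkl","rb"));o=np.array([224,200])
m,a,l=rowpose(c,o+np.array([270,157])/10-.5,o+np.array([214,486])/10-.5,20)
n=np.array([-np.sin(a),np.cos(a)]);n*=np.sign(n[1]);p=m-8.2*n;print(m,a-np.pi,l,p)
x,y=(p+[455.2,149.6])/2; assert np.hypot(*(p-[455.2,149.6]))<4
pick(x,y,a,0)
assert read_width()*94>30
place(653.1,-244.9,-1.698)
reach([540,-150,330],q(0));sleep(.3);V=snap("wg")
cv2.imwrite("pics/ov7.png",np.hstack([cv2.resize(overlay(V,653.1,-244.9,-1.698,6,8,40),(420,420)),cv2.resize(V[1][:280,:,::-1],(380,420))]));print(read_time_s())
s=capture("scene");cv2.imwrite("pics/s9.png",cv2.resize(s[120:370,130:430,::-1],None,fx=2.4,fy=2.4))
E
```

```text
[456.50286154 158.21631568] -0.18754234352328014 50.08918610185439 [454.97401337 150.16009924]
width 37.59228468319018 F 24.99380797147751
width 37.511271326925794 F 24.99405473470688 [-0.4 -0.2 -1.5] t 52.675
down 28.799999999999997 [-1.   0.3  3.5] [ 653.14217703 -244.91361949   29.28683895]
t 58.9167
60.6167
```

View pics/ov7.png

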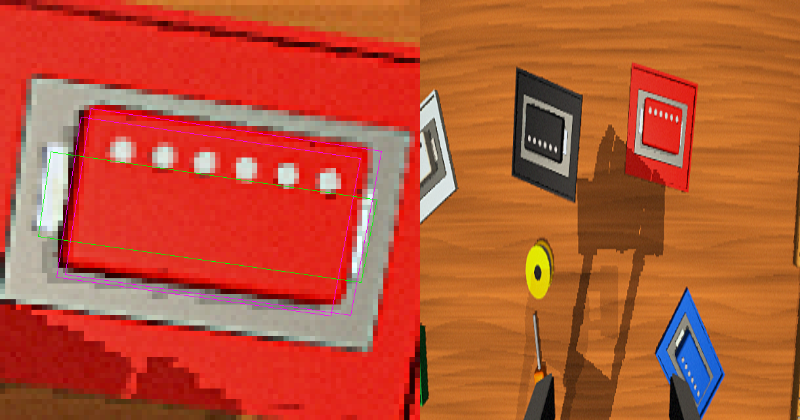

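View pics/s9.png

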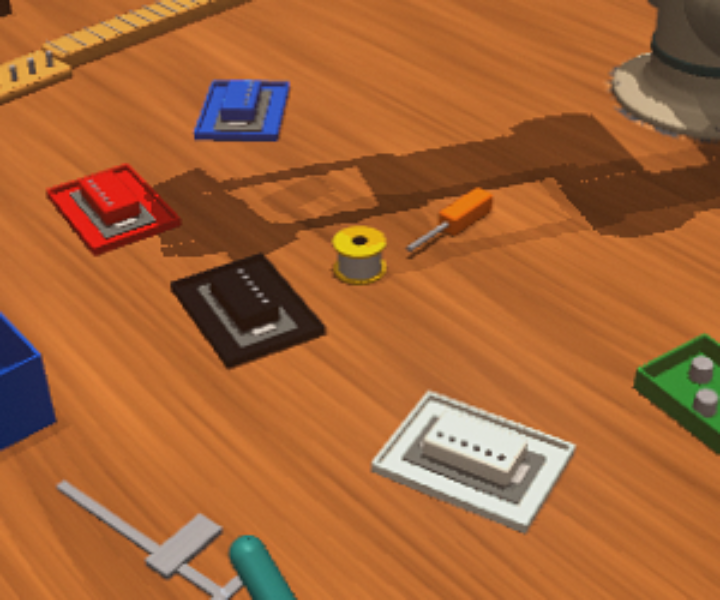

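All four pickups lie face up and centred on their own trays' pads. The reel (360,255) and screwdriver (450,220) have not moved. Handing in.

```bash
python3 -c "
from bench import *
print(sign_off())"
```

```text
the job is handed in; nothing more can be done
None
```

The job is handed in: all four pickups are set down face up, lengthways and centred to about 1–2 mm on the pads of their own-colour trays, and the solder reel and screwdriver were not moved; my last clock reading was about 61 s of the 112 s allowed.

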